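# Pack the short press foot and close the accessory case

## Robot

A 7-joint arm with a two-finger parallel gripper is mounted at the origin on the work surface. World frame = base frame: x ahead of the robot, y to its left, z up, the work surface at z = 0. Lengths are in m, angles in degrees, forces in N, time in s.
With the tool pointing down it reaches from about 0.425 to 0.875 m from the base axis. Payload 4.7 kg.
Tool frame: the origin (TCP) lies midway between the tips of the shut fingers; the grasp point (between the pads) lies 19 mm behind it; z points along the fingers, y is the line along which they close (so a half turn about z gives the same grasp; the last joint's range is limited). The gripper opens to 87 mm and grips with 3 to 60 N. Pads are 19 mm wide; open, the fingers measure 117 mm over their backs; the gripper's body (75 mm by 190 mm) begins 51 mm behind the grasp point.
Start: joints at [72.657, 18.392, -4.016, 83.108, 1.295, 78.541, -3.26], TCP at [0.202, -0.618, 0.223] pointing down, gripper open.
Joint ranges: [-163.93, 163.93], [-17.29, 119.83], [-79.2, 71.16], [3.27, 140.29], [-89.18, 269.18], [5.43, 117.66], [-154.24, 154.24]. Speed limits (degrees/s): [147.25, 147.25, 180, 180, 180, 180, 180].

## Interface

Orientations are given as [roll, pitch, yaw] about the fixed x, y, z axes, in that order (R = Rz(yaw) Ry(pitch) Rx(roll)).
In Python, from cell import env gives the robot as it stands.
- The arm moves only by the tool step_arm, never from a script. Its argument "moves" is a list of rows, each an object with "dp": the shift along the tool's x, y, z in mm, a list of three; "dr": the turn, a rotation vector about the tool's x, y, z in rad, a list of three; "fingers": the closure, from 0 (fully open) to 1 (shut). In form: [{"dp": [dx, dy, dz], "dr": [ax, ay, az], "fingers": fingers}, ...]. A call has exactly 5 rows; each row shifts and turns the commanded pose from where the row before left it, along the tool's axes as they then stand; what a row does not reach is not made up. A row lasts 1/8 s, in which the tool goes at most 62.5 mm and 10.7 degrees, less where a joint would pass 70% of its speed; a pose out of reach is approached as far as the arm can. A call with a gripper value outside its range is refused whole. The fingers move at their own pace and stop on an object; "squeeze" is the grip in N (left out, the last holds). Time passes only in rows, so rows that do not move let the fingers close, or fill a call up. It gives the time, the measured TCP pose, the force, the opening and the grip force at its end, in the units of the state.
- env.get_obs(): the state, without advancing time (a new reading comes with each control period).
- env.read_camera(name): name is "side" or "top"; returns the picture (480x640x3 uint8, red, green, blue); there is no depth.
- env.camera_model(name): a dict with "fx", "fy", "cx", "cy" (pixels), "k1" (the pictures are not rectified: a ray, as slopes to the right and down, at radius r is drawn at 1 + k1 r^2 times it, then the intrinsics apply), "R" (3x3) and "t" (3): a world point X has camera coordinates R X + t. Camera axes: x right, y down, z forward; pixel columns grow to the right and rows downward; lengths in m; the calibration is good to about 2 mm. A picture is of the moment at which its call begins. camera_model takes no time and is no camera call.
- env.sign_off(): hands the job in; it is judged then, once.
The state is a dict: "time_s": time; "qpos": joint angles; "joint_velocities": joint speeds; "effort": joint torques, N m; "tool_pos": TCP position; "tool_rot": TCP orientation; "force": force on the tool from outside, world axes, zero at the start; "wrist_torque": the same for the moment, N m; "grip_width": finger opening in m; "grasp_force": force on a finger pad.
Only numpy, scipy, OpenCV 4.12 (cv2) and the standard library are available. Lean on these libraries where they do the work, as an engineer would, in place of code of your own. Each camera call takes 0.05 s, during which the arm holds its last target. There are 200 camera calls.

## Task

Pack the spectrometer's accessory case: stand the short steel press foot upright on the floor of the empty pocket in the open case, setting it down rather than dropping it, so that nothing stands above the rim. Let go of it and only then close the lid completely. Leave the tall press foot, which would not fit under the lid, standing where it is on the bench.

Things in the scene. Friction and masses are not known exactly. Their poses are not given: they have to be found in the camera images.
- short_foot: The part to pack: dark steel press foot, 48 mm tall, loose, standing on the bench. Round base 46 mm across and 14 mm high, above it (from 17 to 48 mm) a plain round stem 18 mm across, to be gripped from above. 0.1 to 0.25 kg. Origin: centre of the underside; z up along the stem.
- tall_foot: Bystander that must stay: dark steel press foot with the same base and stem diameters but 85 mm tall, loose, standing on the bench. Origin: centre of the underside; z up.
- case: Grey case, fixed, 160 (x) x 240 (y) x 64 mm high to the rim, walls and floor 6 mm. Origin: centre of the underside; hinge along its +x side, away from the robot. In it black foam, top at z 20 mm; the -y half holds other parts, fixed, below the rim. The empty pocket is a 90 (x) x 114 (y) mm opening in the foam centred at x 0, y +45 mm, bare floor at z 6 mm; a good spot is x 0, y +50.
- case_lid (a joint): Lid angle a: 0 shut, 1.57 upright, 1.95 stop; starts 1.6 to 1.85. Flat grey plate 160 x 240 x 10 mm on a hinge at x +80, z 64.5 mm of the case; free edge at x = 80 - 160 cos a, z = 64.5 + 160 sin a, outer face 10 mm farther back. It rubs: stays put above about 1.25 rad, pushed below 1.0 it sinks shut by itself in 1 to 3 s. About 1 N at the edge moves it.
Mind the look-alikes: they are no part of the job. Leave any red or turquoise look-alike of the short_foot alone.

How it is judged (in metres and radians):
On the way, in this order (a step that is already met when the one before it is completed fails the run):
1. the short foot stands upright on the floor of the empty pocket, let go, with the lid still open (x of short_foot in the frame of case between -0.045 and 0.045 m and y of short_foot in the frame of case between -0.012 and 0.102 m and z of short_foot in the frame of case below 0.01 m and angle between short_foot's own z axis and vertical below 0.17 rad and contact force between the fingers and short_foot below 0.1 N and value of joint case_lid above 1.2 rad), for 0.2 s.
2. the lid is shut (value of joint case_lid below 0.04 rad), for 0.2 s.
At the end, for the whole second after the job is handed in: The short foot stands upright (within 10 degrees), at rest, on the floor of the pocket (its underside within 4 mm of the floor, its axis within the pocket); the lid is shut to within 0.04 rad; the tall foot stands upright within 30 mm of where it started (x of short_foot in the frame of case between -0.045 and 0.045 m and y of short_foot in the frame of case between -0.012 and 0.102 m and z of short_foot in the frame of case below 0.01 m and angle between each of short_foot, tall_foot's own z axis and vertical below 0.17 rad and linear speed of short_foot below 0.02 m/s and value of joint case_lid below 0.04 rad and distance of tall_foot from where it was at the start of the episode below 0.03 m); the robot touches nothing.
It fails at once if the tall foot is moved by more than 30 mm or knocked over (distance of tall_foot from where it was at the start of the episode above 0.03 m or angle between tall_foot's own z axis and vertical above 0.5 rad).
It fails at once if the short foot is dropped (falls free faster than 0.6 m/s, a drop of about 2 cm) (contact force between the fingers and short_foot below 0.05 N and linear speed of short_foot above 0.6 m/s).
It also fails if it takes over 61 s, if anything falls off the work surface, if the arm or the gripper's body presses on something with over 40 N, if the wrist force passes 120 N, or if a joint passes its speed limit or range.

## Working session

There is one attempt and no reset: what is moved stays moved. The work goes in short steps, Python scripts to look and compute and a tool call to move; the robot and the scene stay as the last step left them, time stands still between calls to the robot, and variables do not carry over. Pictures are saved under pics/ and viewed, at most 10 in all, crops included, and the job is handed in when it is done.

Besides the shell and the picture viewer there is one more tool, called after "Emit:" as a command line: name --argument value ..., lists and objects as JSON in quotes. step_arm: Moves the arm, as the interface text tells. Its arguments: {"type":"object","properties":{"moves":{"type":"array","items":{"type":"object","properties":{"dp":{"type":"array","items":{"type":"number"}},"dr":{"type":"array","items":{"type":"number"}},"fingers":{"type":"number"}}}},"squeeze":{"type":"number"}},"required":["moves"]}

```bash
mkdir -p pics
cat > h.py <<'E'
import numpy as np, cv2
from cell import env
def ray(cam,u,v):
    m=env.camera_model(cam); K=np.array([[m['fx'],0,m['cx']],[0,m['fy'],m['cy']],[0,0,1]])
    d=np.array([(u-m['cx'])/m['fx'],(v-m['cy'])/m['fy']]); s=d.copy()
    for _ in range(20): s=d/(1+m['k1']*(s@s))
    R=np.array(m['R']);t=np.array(m['t'])
    return -R.T@t, R.T@np.array([s[0],s[1],1])
def onz(cam,u,v,z):
    o,d=ray(cam,u,v); return o+d*(z-o[2])/d[2]
def proj(cam,X):
    m=env.camera_model(cam); c=np.array(m['R'])@np.array(X)+np.array(m['t']); s=c[:2]/c[2]; s=s*(1+m['k1']*(s@s))
    return np.array([m['fx']*s[0]+m['cx'],m['fy']*s[1]+m['cy']])
def shot(cam,name):
    im=env.read_camera(cam); cv2.imwrite(f'pics/{name}.png',im[:,:,::-1]); return im
E
python3 - <<'E'
from h import *
for c in('top','side'):
    shot(c,c+'0'); o,d=ray(c,320,240); print(c,o.round(3),d.round(3),onz(c,320,240,0).round(3))
s=env.get_obs(); print(s['tool_pos'],s['tool_rot'],s['time_s'],s['grip_width'])
E
```

```text
top [ 0.341 -0.076  0.99 ] [ 0.19  -0.013 -0.982] [ 0.532 -0.089  0.   ]
side [0.35  0.694 0.702] [ 0.145 -0.754 -0.641] [ 0.509 -0.133  0.   ]
[ 0.20230194 -0.61722537  0.22157506] [-1.79904556e+02  5.16379189e-03  1.81540814e+01] 0.1 0.08670575369882662
```

View pics/top0.png

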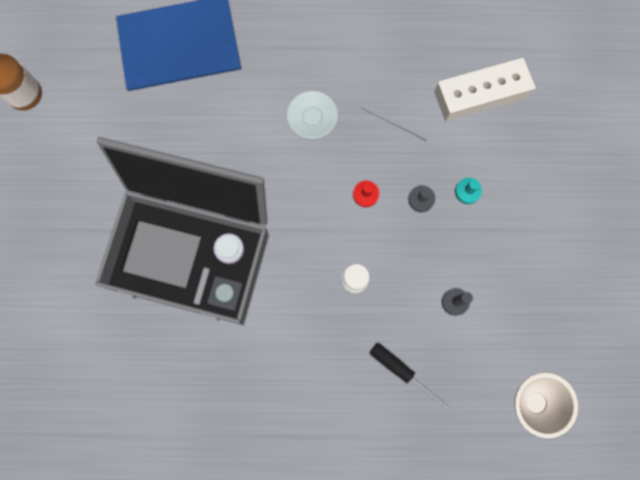

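View pics/side0.png

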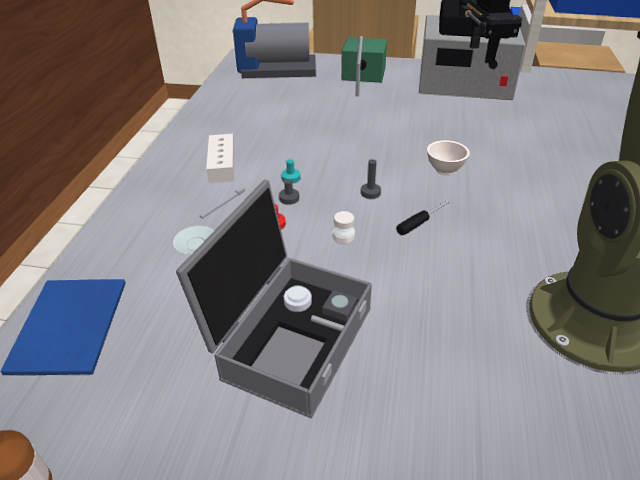

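Candidates for the short foot in the top view are dark (422,198), tall dark (457,301), red (366,193) and turquoise (469,190). I choose the dark short one at (422,198). The case rim corners are near (100,284), (243,320), (267,232) and (128,195), with the pocket at about (163,253). Next I check this in a close crop.

Run:
```python
from h import *
im=cv2.imread('pics/top0.png'); g=im.max(2); hs=cv2.cvtColor(im,cv2.COLOR_BGR2HSV)
for n,(a,b,c,d) in dict(short=(400,445,175,220),tall=(435,480,280,322)).items():
    m=(g[c:d,a:b]<110).astype(np.uint8)
    k=max(cv2.findContours(m,0,1)[0],key=cv2.contourArea); (x,y),r=cv2.minEnclosingCircle(k)
    M=cv2.moments(k); print(n,x+a,y+c,r,M['m10']/M['m00']+a,M['m01']/M['m00']+c, onz('top',x+a,y+c,.01).round(4))
for n,p,z in [('stemtop',(423,195),.048),('ttop',(467,298),.085)]: print(n,onz('top',*p,z).round(4))
for p in [(100,284),(243,320),(267,232),(128,195)]: print(p,onz('top',*p,.064).round(4))
m=((g>110)&(g<165)).astype(np.uint8)[205:300,110:210]
cs=cv2.findContours(m,0,1)[0]; k=max(cs,key=cv2.contourArea); rr=cv2.minAreaRect(k); print(rr)
for q in cv2.boxPoints(rr)+[110,205]: print(q,onz('top',*q,.02).round(4))
a=cv2.resize(im[130:330,90:280],None,fx=3,fy=3,interpolation=2); b=cv2.resize(im[170:230,390:490],None,fx=2.2,fy=2.2)
o=np.zeros((600,800,3),np.uint8); o[:600,:570]=a; o[:132,575:795]=b
b=cv2.resize(im[275:335,420:520],None,fx=2.2,fy=2.2); o[140:272,575:795]=b
cv2.imwrite('pics/crop1.png',o)
```

```text
short 421.0772876739502 198.40536308288574 13.090899467468262 421.12938372488935 198.54170922710247 [ 0.6029 -0.2628  0.01  ]
tall 456.5 300.5 15.182326316833496 455.6821776155718 301.3278588807786 [ 0.4273 -0.3161  0.01  ]
stemtop [ 0.5986 -0.2589  0.048 ]
ttop [ 0.4245 -0.3141  0.085 ]
(100, 284) [0.4495 0.2611 0.064 ]
(243, 320) [0.393  0.0326 0.064 ]
(267, 232) [ 0.5331 -0.0032  0.064 ]
(128, 195) [0.5951 0.2243 0.064 ]
((51.54149627685547, 48.844398498535156), (65.25306701660156, 52.2411003112793), 14.931416511535645)
[123.2863102  270.67634583] [0.477  0.2392 0.02  ]
[136.74688911 220.19917107] [0.5631 0.2211 0.02  ]
[199.79668427 237.01245117] [0.5339 0.113  0.02  ]
[186.33610535 287.48962402] [0.4489 0.1326 0.02  ]
```

View pics/crop1.png

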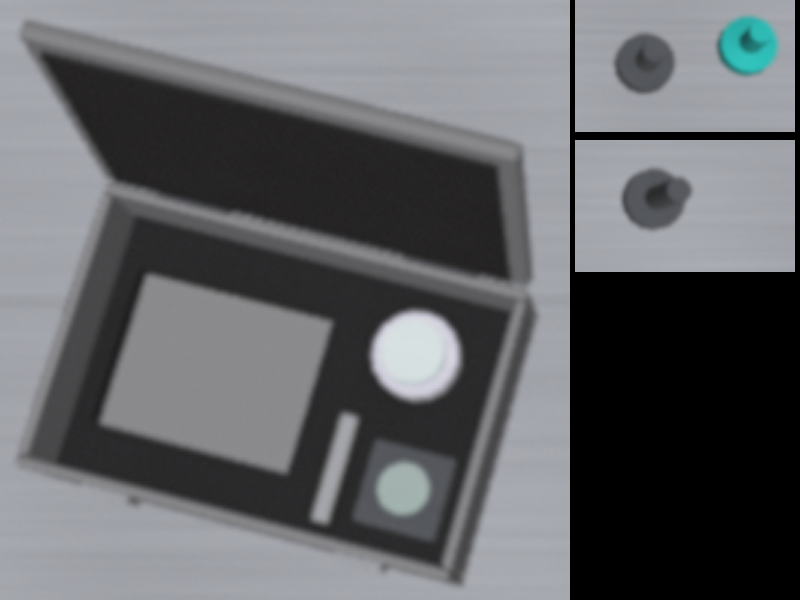

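The crop confirms the plain dark short foot at (422,198), with the grey pocket floor beside the fixed parts and the lid leaning back. Foot is at about (0.602,-0.262). Case centre is about (0.493,0.131), yaw about -14.8°. I'll turn the tool so its x is case x and its y is -case y.

Emit:
step_arm --moves '[{"dr":[0,0,0.144],"fingers":0.4},{"dr":[0,0,0.144],"fingers":0.4},{"dr":[0,0,0.144],"fingers":0.4},{"dr":[0,0,0.143],"fingers":0.4},{"fingers":0.4}]' --squeeze 20

```text
validation failed for argument at $.mo...
```

```bash
cat >> h.py <<'E'
from scipy.spatial.transform import Rotation as Ro
def go(*P):
    s=env.get_obs(); R=Ro.from_euler('xyz',s['tool_rot'],degrees=True)
    print('t',round(s['time_s'],2),np.round(s['tool_pos'],4),np.round(s['tool_rot'],2),'w',round(s['grip_width'],4),'f',np.round(s['force'],1),round(s['grasp_force'],1))
    for p in P: print('to',p,'dp mm',(R.inv().apply(np.array(p)-s['tool_pos'])*1000).round(1))
def case(x,y,z): return [round(.493+.967*x+.255*y,4),round(.131-.255*x+.967*y,4),z]
E
python3 -c "
from h import *
go([.602,-.262,.15])"
```

```text
t 0.1 [ 0.2023 -0.6172  0.2216] [-1.799e+02  1.000e-02  1.815e+01] w 0.0867 f [ 0.6  0.4 -0.4] 0.0
to [0.602, -0.262, 0.15] dp mm [ 490.5 -212.9   71.9]
```

Every row needs all its fields.

Emit:
step_arm --moves '[{"dp":[0,0,0],"dr":[0,0,0.144],"fingers":0.4},{"dp":[0,0,0],"dr":[0,0,0.144],"fingers":0.4},{"dp":[0,0,0],"dr":[0,0,0.144],"fingers":0.4},{"dp":[0,0,0],"dr":[0,0,0.143],"fingers":0.4},{"dp":[0,0,0],"dr":[0,0,0],"fingers":0.4}]' --squeeze 20

```text
time_s: 0.72
tool_pos: [0.2024, -0.6174, 0.222]
tool_rot: [-180.0, 0.0, -14.7]
force: [0.0, -0.1, 0.0]
grip_width: 0.0534
grasp_force: 0.0
```

```bash
python3 -c "
from h import *
go([.602,-.262,.15])"
```

```text
t 0.72 [ 0.2024 -0.6174  0.222 ] [-1.7996e+02  4.0000e-02 -1.4700e+01] w 0.0534 f [ 0.  -0.1  0. ] 0.0
to [0.602, -0.262, 0.15] dp mm [ 296.4 -445.1   72.1]
```

Emit:
step_arm --moves '[{"dp":[30,-44,7],"dr":[0,0,0],"fingers":0.4},{"dp":[30,-44,7],"dr":[0,0,0],"fingers":0.4},{"dp":[30,-44,7],"dr":[0,0,0],"fingers":0.4},{"dp":[30,-44,7],"dr":[0,0,0],"fingers":0.4},{"dp":[30,-44,7],"dr":[0,0,0],"fingers":0.4}]'

```text
time_s: 1.35
tool_pos: [0.4047, -0.442, 0.1873]
tool_rot: [180.0, 0.0, -14.6]
force: [1.0, -1.0, 0.6]
grip_width: 0.0524
grasp_force: 0.0
```

Emit:
step_arm --moves '[{"dp":[30,-44,7],"dr":[0,0,0],"fingers":0.4},{"dp":[30,-44,7],"dr":[0,0,0],"fingers":0.4},{"dp":[30,-44,7],"dr":[0,0,0],"fingers":0.4},{"dp":[30,-44,7],"dr":[0,0,0],"fingers":0.4},{"dp":[20,-44,7],"dr":[0,0,0],"fingers":0.4}]'

```text
time_s: 1.98
tool_pos: [0.5965, -0.2649, 0.152]
tool_rot: [-180.0, -0.0, -14.6]
force: [0.7, 0.3, -0.1]
grip_width: 0.0522
grasp_force: 0.0
```

Run:
```python
from h import *
go([.602,-.262,.09],[.602,-.262,.02])
im=shot('side','s1')
for X in [(.602,-.262,.048),(.602,-.262,0),(.427,-.316,.085),(.602,-.239,.007)]: print(X,proj('side',X).round(1))
cv2.imwrite('pics/s1c.png',cv2.resize(im[90:250,220:420,::-1],None,fx=3.5,fy=3.5))
```

```text
t 1.98 [ 0.5965 -0.2649  0.152 ] [-179.99   -0.    -14.61] w 0.0522 f [ 0.7  0.3 -0.1] 0.0
to [0.602, -0.262, 0.09] dp mm [ 4.5 -4.2 62. ]
to [0.602, -0.262, 0.02] dp mm [  4.5  -4.2 132. ]
(0.602, -0.262, 0.048) [288.3 181.4]
(0.602, -0.262, 0) [289.4 199.3]
(0.427, -0.316, 0.085) [371.6 160.7]
(0.602, -0.239, 0.007) [286.9 202.7]
```

View pics/s1c.png

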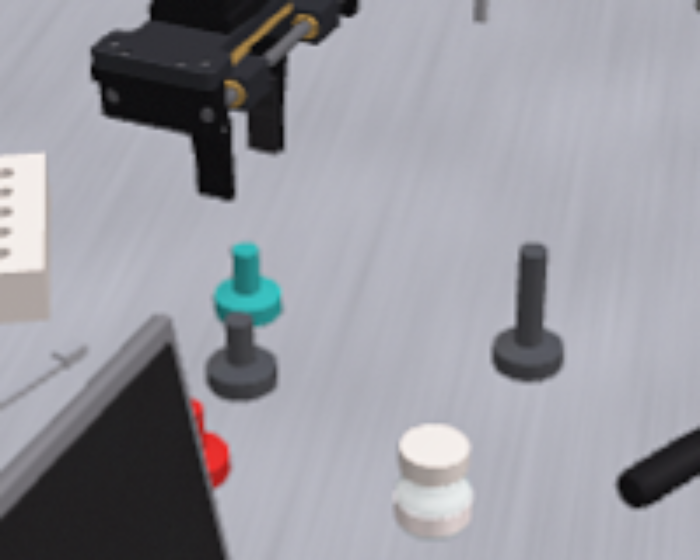

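The short foot's stem top is at full-image (288.3,181), which matches the predicted (288.3,181.4). The gripper is above it and the way down is clear. Descending.

Emit:
step_arm --moves '[{"dp":[4.5,-4,40],"dr":[0,0,0],"fingers":0.4},{"dp":[0,0,35],"dr":[0,0,0],"fingers":0.4},{"dp":[0,0,30],"dr":[0,0,0],"fingers":0.4},{"dp":[0,0,25],"dr":[0,0,0],"fingers":0.4},{"dp":[0,0,0],"dr":[0,0,0],"fingers":0.4}]'

```text
time_s: 2.65
tool_pos: [0.5983, -0.263, 0.0199]
tool_rot: [-180.0, 0.3, -14.7]
force: [-1.0, 0.0, 0.3]
grip_width: 0.0526
grasp_force: 0.0
```

Emit:
step_arm --moves '[{"dp":[0,0,0],"dr":[0,0,0],"fingers":0.6},{"dp":[0,0,0],"dr":[0,0,0],"fingers":0.75},{"dp":[0,0,0],"dr":[0,0,0],"fingers":0.9},{"dp":[0,0,0],"dr":[0,0,0],"fingers":1},{"dp":[0,0,0],"dr":[0,0,0],"fingers":1}]' --squeeze 25

```text
time_s: 3.28
tool_pos: [0.6008, -0.2636, 0.023]
tool_rot: [180.0, -0.0, -14.8]
force: [-0.7, -0.0, 1.8]
grip_width: 0.0167
grasp_force: 25.0
```

Emit:
step_arm --moves '[{"dp":[0,0,-15],"dr":[0,0,0],"fingers":1},{"dp":[0,0,-30],"dr":[0,0,0],"fingers":1},{"dp":[0,0,-40],"dr":[0,0,0],"fingers":1},{"dp":[0,0,-45],"dr":[0,0,0],"fingers":1},{"dp":[0,0,0],"dr":[0,0,0],"fingers":1}]'

```text
time_s: 3.9
tool_pos: [0.6035, -0.2646, 0.1584]
tool_rot: [179.9, -0.5, -14.8]
force: [-0.3, -1.1, -1.4]
grip_width: 0.0167
grasp_force: 25.0
```

Run:
```python
from h import *
go(case(.01,-.24,.155),case(0,.05,.155))
im=shot('side','s2')
cv2.imwrite('pics/s2c.png',cv2.resize(im[70:250,220:420,::-1],None,fx=3,fy=3))
```

```text
t 3.9 [ 0.6035 -0.2646  0.1584] [179.91  -0.54 -14.79] w 0.0167 f [-0.3 -1.1 -1.4] 25.0
to [0.4415, -0.1036, 0.155] dp mm [-197.7 -114.3    1.4]
to [0.5058, 0.1794, 0.155] dp mm [-207.8 -404.3    0.8]
```

View pics/s2c.png

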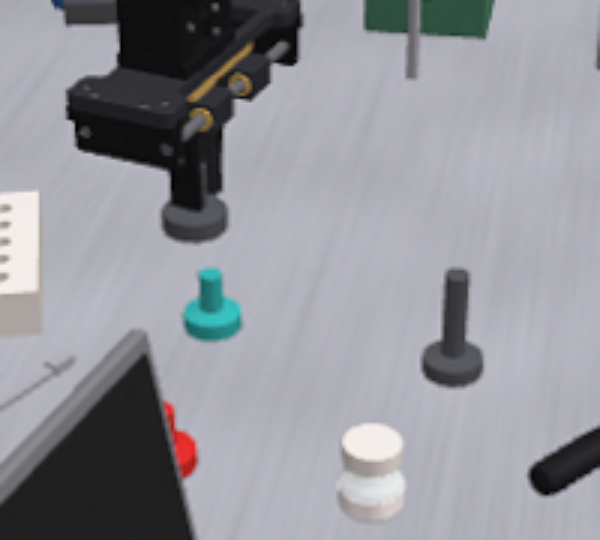

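The foot hangs level in the fingers at crop (195,215). The tall foot and the look-alikes are untouched. Next I carry it round the lid, first along -x, then over the case.

Emit:
step_arm --moves '[{"dp":[-25,-14,-2],"dr":[0,0,0],"fingers":1},{"dp":[-45,-25,0],"dr":[0,0,0],"fingers":1},{"dp":[-50,-28,0],"dr":[0,0,0],"fingers":1},{"dp":[-48,-28,0],"dr":[0,0,0],"fingers":1},{"dp":[-30,-20,0],"dr":[0,0,0],"fingers":1}]'

```text
time_s: 4.58
tool_pos: [0.4354, -0.1, 0.153]
tool_rot: [180.0, 0.2, -14.7]
force: [1.3, -1.1, -0.4]
grip_width: 0.0165
grasp_force: 25.0
```

Emit:
step_arm --moves '[{"dp":[-5,-35,0],"dr":[0,0,0],"fingers":1},{"dp":[-3,-48,0],"dr":[0,0,0],"fingers":1},{"dp":[-2,-50,0],"dr":[0,0,0],"fingers":1},{"dp":[0,-50,0],"dr":[0,0,0],"fingers":1},{"dp":[0,-40,0],"dr":[0,0,0],"fingers":1}]'

```text
time_s: 5.2
tool_pos: [0.4849, 0.1182, 0.1534]
tool_rot: [180.0, 0.1, -14.7]
force: [1.0, 0.3, -2.1]
grip_width: 0.0162
grasp_force: 25.0
```

Run:
```python
from h import *
go(case(0,.05,.155))
```

```text
t 5.2 [0.4849 0.1182 0.1534] [ 1.7996e+02  1.1000e-01 -1.4720e+01] w 0.0162 f [ 1.   0.3 -2.1] 25.0
to [0.5058, 0.1794, 0.155] dp mm [  4.7 -64.5  -1.6]
```

Emit:
step_arm --moves '[{"dp":[4,-30,0],"dr":[0,0,0],"fingers":1},{"dp":[0,-25,0],"dr":[0,0,0],"fingers":1},{"dp":[0,-5,15],"dr":[0,0,0],"fingers":1},{"dp":[0,0,20],"dr":[0,0,0],"fingers":1},{"dp":[0,0,0],"dr":[0,0,0],"fingers":1}]'

```text
time_s: 5.82
tool_pos: [0.5025, 0.1712, 0.1164]
tool_rot: [179.8, 0.3, -14.8]
force: [0.6, -0.2, -1.4]
grip_width: 0.0167
grasp_force: 25.0
```

Run:
```python
from h import *
go(case(0,.05,.032))
a=shot('top','t3');b=shot('side','s3')
o=np.hstack([cv2.resize(a[120:340,80:280,::-1],(400,440)),cv2.resize(b[160:420,160:390,::-1],(390,440))]); cv2.imwrite('pics/c3.png',o)
```

```text
t 5.83 [0.5025 0.1712 0.1164] [179.79   0.3  -14.84] w 0.0167 f [ 0.6 -0.2 -1.4] 25.0
to [0.5058, 0.1794, 0.032] dp mm [ 1.5 -9.1 84.4]
```

View pics/c3.png

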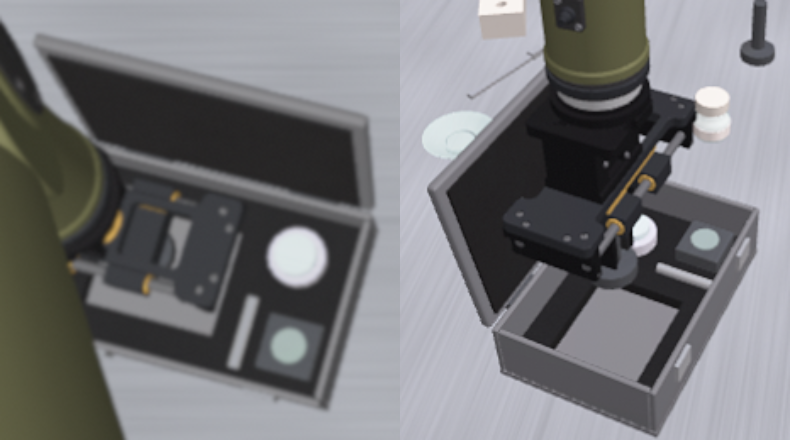

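The foot is over the pocket and the lid hasn't been touched. I'll bias 10 mm away from the lid and descend.

Emit:
step_arm --moves '[{"dp":[-6,-5,0],"dr":[0,0,0],"fingers":1},{"dp":[-4,-2,20],"dr":[0,0,0],"fingers":1},{"dp":[0,0,30],"dr":[0,0,0],"fingers":1},{"dp":[0,0,20],"dr":[0,0,0],"fingers":1},{"dp":[0,0,5],"dr":[0,0,0],"fingers":1}]'

```text
time_s: 6.55
tool_pos: [0.4962, 0.1826, 0.0439]
tool_rot: [180.0, 0.1, -14.8]
force: [0.7, -0.2, -1.4]
grip_width: 0.0168
grasp_force: 25.0
```

Emit:
step_arm --moves '[{"dp":[0,0,0],"dr":[0,0,0],"fingers":1},{"dp":[0,0,0],"dr":[0,0,0],"fingers":1},{"dp":[0,0,2],"dr":[0,0,0],"fingers":1},{"dp":[0,0,0],"dr":[0,0,0],"fingers":1},{"dp":[0,0,0],"dr":[0,0,0],"fingers":1}]'

```text
time_s: 7.18
tool_pos: [0.4972, 0.1826, 0.0426]
tool_rot: [180.0, -0.0, -14.8]
force: [0.6, -0.7, -0.8]
grip_width: 0.0166
grasp_force: 25.0
```

Run:
```python
from h import *
go(case(0,.05,.029))
```

```text
t 7.17 [0.4972 0.1826 0.0426] [ 1.80e+02 -1.00e-02 -1.48e+01] w 0.0166 f [ 0.6 -0.7 -0.8] 25.0
to [0.5058, 0.1794, 0.029] dp mm [ 9.2  0.9 13.6]
```

Emit:
step_arm --moves '[{"dp":[0,0,4],"dr":[0,0,0],"fingers":1},{"dp":[0,0,3],"dr":[0,0,0],"fingers":1},{"dp":[0,0,3],"dr":[0,0,0],"fingers":1},{"dp":[0,0,0],"dr":[0,0,0],"fingers":1},{"dp":[0,0,0],"dr":[0,0,0],"fingers":1}]'

```text
time_s: 7.8
tool_pos: [0.4971, 0.1826, 0.0325]
tool_rot: [180.0, -0.0, -14.8]
force: [-0.5, -0.6, -0.9]
grip_width: 0.0164
grasp_force: 25.0
```

Emit:
step_arm --moves '[{"dp":[0,0,1],"dr":[0,0,0],"fingers":1},{"dp":[0,0,1],"dr":[0,0,0],"fingers":1},{"dp":[0,0,1],"dr":[0,0,0],"fingers":1},{"dp":[0,0,0],"dr":[0,0,0],"fingers":1},{"dp":[0,0,0],"dr":[0,0,0],"fingers":1}]'

```text
time_s: 8.43
tool_pos: [0.4971, 0.1826, 0.0295]
tool_rot: [180.0, -0.0, -14.8]
force: [-0.8, 0.4, -1.5]
grip_width: 0.0167
grasp_force: 25.0
```

Emit:
step_arm --moves '[{"dp":[0,0,1],"dr":[0,0,0],"fingers":1},{"dp":[0,0,1],"dr":[0,0,0],"fingers":1},{"dp":[0,0,1],"dr":[0,0,0],"fingers":1},{"dp":[0,0,0],"dr":[0,0,0],"fingers":1},{"dp":[0,0,0],"dr":[0,0,0],"fingers":1}]'

```text
time_s: 9.05
tool_pos: [0.4973, 0.1827, 0.0289]
tool_rot: [179.9, -0.0, -14.8]
force: [-6.5, -3.4, 17.0]
grip_width: 0.0167
grasp_force: 25.0
```

Contact is at TCP z 0.0289, as predicted for the bare floor. I relax the push and let go.

Emit:
step_arm --moves '[{"dp":[0,0,-1],"dr":[0,0,0],"fingers":1},{"dp":[0,0,-1],"dr":[0,0,0],"fingers":1},{"dp":[0,0,0],"dr":[0,0,0],"fingers":0.7},{"dp":[0,0,0],"dr":[0,0,0],"fingers":0.5},{"dp":[0,0,0],"dr":[0,0,0],"fingers":0.5}]'

```text
time_s: 9.68
tool_pos: [0.497, 0.1826, 0.0283]
tool_rot: [180.0, 0.0, -14.8]
force: [-0.6, -1.1, -0.8]
grip_width: 0.0379
grasp_force: 0.0
```

Emit:
step_arm --moves '[{"dp":[0,0,0],"dr":[0,0,0],"fingers":0.5},{"dp":[0,0,-15],"dr":[0,0,0],"fingers":0.5},{"dp":[0,0,-30],"dr":[0,0,0],"fingers":0.5},{"dp":[0,0,-40],"dr":[0,0,0],"fingers":0.5},{"dp":[0,0,-40],"dr":[0,0,0],"fingers":0.5}]'

```text
time_s: 10.3
tool_pos: [0.4971, 0.1829, 0.1558]
tool_rot: [-180.0, -0.0, -14.8]
force: [1.6, -0.5, -0.7]
grip_width: 0.0439
grasp_force: 0.0
```

Run:
```python
from h import *
go(case(0,.05,.3))
a=shot('top','t4');b=shot('side','s4')
o=np.hstack([cv2.resize(a[120:340,80:280,::-1],(400,440)),cv2.resize(b[160:420,160:390,::-1],(390,440))]); cv2.imwrite('pics/c4.png',o)
print(proj('side',[.4973,.1827,.006]),proj('side',[.4973,.1827,.054]))
```

```text
t 10.3 [0.4971 0.1829 0.1558] [-1.7998e+02 -4.0000e-02 -1.4770e+01] w 0.0439 f [ 1.6 -0.5 -0.7] 0.0
to [0.5058, 0.1794, 0.3] dp mm [   9.4    1.1 -144.2]
[291.3686036  363.39572342] [289.9222268  344.05534307]
```

View pics/c4.png

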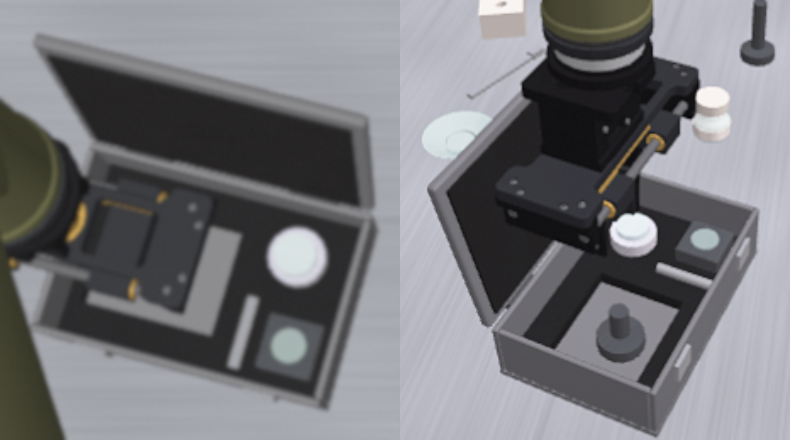

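The short foot stands upright and free in the pocket at crop (620,335), full image about (291,358), and the lid is untouched. Now up and over the lid, to come down behind it.

Emit:
step_arm --moves '[{"dp":[0,5,-40],"dr":[0,0,0],"fingers":1},{"dp":[0,10,-45],"dr":[0,0,0],"fingers":1},{"dp":[0,10,-35],"dr":[0,0,0],"fingers":1},{"dp":[25,10,-10],"dr":[0,0,0],"fingers":1},{"dp":[45,10,0],"dr":[0,0,0],"fingers":1}]' --squeeze 5

```text
time_s: 11.02
tool_pos: [0.5538, 0.1221, 0.2863]
tool_rot: [-180.0, -0.2, -14.7]
force: [0.5, -0.3, -0.6]
grip_width: 0.0037
grasp_force: 0.0
```

Emit:
step_arm --moves '[{"dp":[50,5,0],"dr":[0,0,0],"fingers":1},{"dp":[50,0,0],"dr":[0,0,0],"fingers":1},{"dp":[25,0,0],"dr":[0,0,0],"fingers":1},{"dp":[0,0,0],"dr":[0,0,0],"fingers":1},{"dp":[0,0,0],"dr":[0,0,0],"fingers":1}]'

```text
time_s: 11.65
tool_pos: [0.6719, 0.0854, 0.2837]
tool_rot: [-180.0, 0.0, -14.7]
force: [-0.1, 0.5, -0.3]
grip_width: 0.0008
grasp_force: 0.0
```

Run:
```python
from h import *
go(case(.185,0,.18))
b=shot('side','s5');cv2.imwrite('pics/c5.png',b[60:420,100:500,::-1])
```

```text
t 11.65 [0.6719 0.0854 0.2837] [-1.7998e+02  4.0000e-02 -1.4720e+01] w 0.0008 f [-0.1  0.5 -0.3] 0.0
to [0.6719, 0.0838, 0.18] dp mm [  0.5   1.6 103.7]
```

View pics/c5.png

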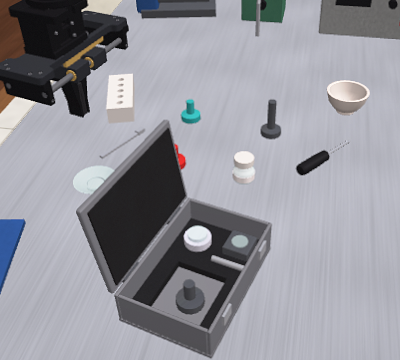

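The gripper is clear behind the lid at (78,110) in the crop. The lid is open and the foot stands at (190,295). Going down, then pushing -x.

Emit:
step_arm --moves '[{"dp":[0,0,30],"dr":[0,0,0],"fingers":1},{"dp":[0,0,40],"dr":[0,0,0],"fingers":1},{"dp":[0,0,33],"dr":[0,0,0],"fingers":1},{"dp":[-10,0,0],"dr":[0,0,0],"fingers":1},{"dp":[-15,0,0],"dr":[0,0,0],"fingers":1}]'

```text
time_s: 12.32
tool_pos: [0.6481, 0.0917, 0.1824]
tool_rot: [-180.0, -0.1, -14.8]
force: [-1.1, 0.5, 0.5]
grip_width: 0.0002
grasp_force: 0.0
```

Emit:
step_arm --moves '[{"dp":[-15,0,0],"dr":[0,0,0],"fingers":1},{"dp":[-15,0,0],"dr":[0,0,0],"fingers":1},{"dp":[-15,0,0],"dr":[0,0,0],"fingers":1},{"dp":[-15,0,0],"dr":[0,0,0],"fingers":1},{"dp":[-15,0,0],"dr":[0,0,0],"fingers":1}]'

```text
time_s: 12.95
tool_pos: [0.5757, 0.1101, 0.1809]
tool_rot: [-180.0, -0.1, -14.8]
force: [2.0, -0.5, -0.3]
grip_width: 0.0004
grasp_force: 0.8
```

Emit:
step_arm --moves '[{"dp":[-15,0,0],"dr":[0,0,0],"fingers":1},{"dp":[-15,0,0],"dr":[0,0,0],"fingers":1},{"dp":[-15,0,0],"dr":[0,0,0],"fingers":1},{"dp":[-15,0,0],"dr":[0,0,0],"fingers":1},{"dp":[-10,0,0],"dr":[0,0,0],"fingers":1}]'

```text
time_s: 13.58
tool_pos: [0.5072, 0.1283, 0.1805]
tool_rot: [180.0, 0.0, -14.8]
force: [1.8, 0.3, 0.5]
grip_width: 0.0006
grasp_force: 0.1
```

Run:
```python
from h import *
go(case(0,0,.18))
b=shot('side','s6');cv2.imwrite('pics/c6.png',b[60:420,100:500,::-1])
```

```text
t 13.57 [0.5072 0.1283 0.1805] [ 1.7997e+02  3.0000e-02 -1.4760e+01] w 0.0006 f [1.8 0.3 0.5] 0.1
to [0.493, 0.131, 0.18] dp mm [-14.4   1.    0.5]
```

View pics/c6.png

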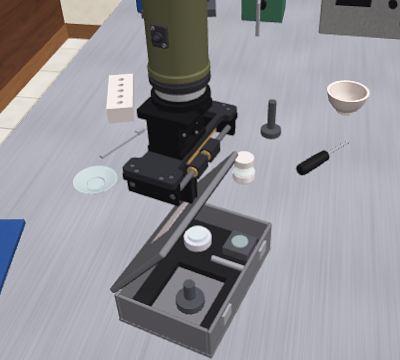

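The lid leans forward in front of the fingers at about 0.9 rad. One small further push, then I wait and draw back upwards.

Emit:
step_arm --moves '[{"dp":[-8,0,0],"dr":[0,0,0],"fingers":1},{"dp":[-6,0,0],"dr":[0,0,0],"fingers":1},{"dp":[0,0,0],"dr":[0,0,0],"fingers":1},{"dp":[15,0,-10],"dr":[0,0,0],"fingers":1},{"dp":[15,0,-40],"dr":[0,0,0],"fingers":1}]'

```text
time_s: 14.25
tool_pos: [0.5229, 0.123, 0.2289]
tool_rot: [179.9, 0.3, -14.8]
force: [0.2, 0.6, 0.3]
grip_width: 0.0005
grasp_force: 0.0
```

Emit:
step_arm --moves '[{"dp":[0,20,-40],"dr":[0,0,0],"fingers":1},{"dp":[0,40,0],"dr":[0,0,0],"fingers":1},{"dp":[0,50,0],"dr":[0,0,0],"fingers":1},{"dp":[0,50,0],"dr":[0,0,0],"fingers":1},{"dp":[0,40,0],"dr":[0,0,0],"fingers":1}]'

```text
time_s: 14.88
tool_pos: [0.4724, -0.072, 0.2706]
tool_rot: [180.0, -0.0, -14.9]
force: [0.6, 0.5, -0.2]
grip_width: 0.0004
grasp_force: 0.0
```

Emit:
step_arm --moves '[{"dp":[0,0,0],"dr":[0,0,0],"fingers":1},{"dp":[0,0,0],"dr":[0,0,0],"fingers":1},{"dp":[0,0,0],"dr":[0,0,0],"fingers":1},{"dp":[0,0,0],"dr":[0,0,0],"fingers":1},{"dp":[0,0,0],"dr":[0,0,0],"fingers":1}]'

```text
time_s: 15.5
tool_pos: [0.473, -0.069, 0.2705]
tool_rot: [180.0, 0.0, -14.7]
force: [-0.4, -0.7, -0.3]
grip_width: 0.0005
grasp_force: 0.0
```

Emit:
step_arm --moves '[{"dp":[0,0,0],"dr":[0,0,0],"fingers":1},{"dp":[0,0,0],"dr":[0,0,0],"fingers":1},{"dp":[0,0,0],"dr":[0,0,0],"fingers":1},{"dp":[0,0,0],"dr":[0,0,0],"fingers":1},{"dp":[0,0,0],"dr":[0,0,0],"fingers":1}]'

```text
time_s: 16.12
tool_pos: [0.4729, -0.0696, 0.2706]
tool_rot: [180.0, -0.0, -14.8]
force: [-0.7, 0.5, -0.3]
grip_width: 0.0006
grasp_force: 0.0
```

Emit:
step_arm --moves '[{"dp":[0,0,0],"dr":[0,0,0],"fingers":1},{"dp":[0,0,0],"dr":[0,0,0],"fingers":1},{"dp":[0,0,0],"dr":[0,0,0],"fingers":1},{"dp":[0,0,0],"dr":[0,0,0],"fingers":1},{"dp":[0,0,0],"dr":[0,0,0],"fingers":1}]'

```text
time_s: 16.75
tool_pos: [0.4729, -0.0695, 0.2705]
tool_rot: [180.0, -0.0, -14.8]
force: [-0.1, 0.2, -0.2]
grip_width: 0.0002
grasp_force: 0.0
```

Run:
```python
from h import *
go()
b=shot('side','s7');a=shot('top','t7')
o=np.hstack([cv2.resize(a[120:340,80:280,::-1],(400,440)),cv2.resize(b[160:420,160:390,::-1],(390,440))]); cv2.imwrite('pics/c7.png',o)
for y in(-.12,.12): print([proj('side',case(-.08,y,z)).round(0) for z in (.0645,.0745,.0845)])
```

```text
t 16.75 [ 0.4729 -0.0695  0.2705] [180.    -0.   -14.79] w 0.0002 f [-0.1  0.2 -0.2] 0.0
[array([374., 281.]), array([374., 277.]), array([374., 273.])]
[array([312., 391.]), array([312., 387.]), array([312., 383.])]
```

View pics/c7.png

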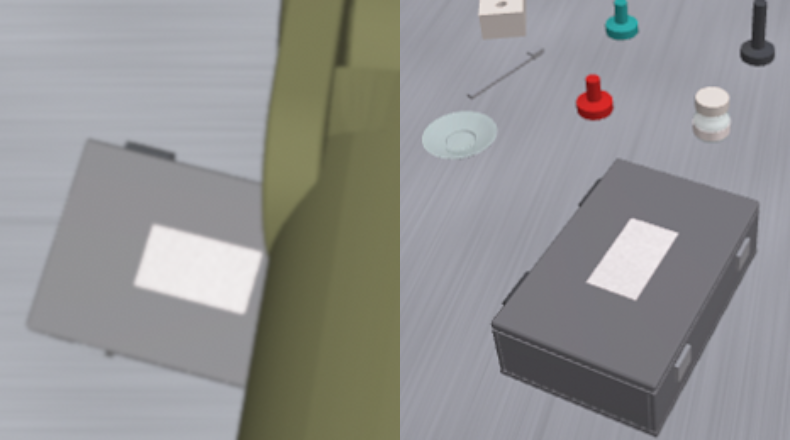

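The lid lies flat on the rim. Its front corner is at full-image (311.5,389) against a predicted (312,387) when shut. The tall foot is standing at crop (758,40). I wait once more and check that nothing is still sinking.

Emit:
step_arm --moves '[{"dp":[0,0,0],"dr":[0,0,0],"fingers":1},{"dp":[0,0,0],"dr":[0,0,0],"fingers":1},{"dp":[0,0,0],"dr":[0,0,0],"fingers":1},{"dp":[0,0,0],"dr":[0,0,0],"fingers":1},{"dp":[0,0,0],"dr":[0,0,0],"fingers":1}]'

```text
time_s: 17.48
tool_pos: [0.4729, -0.0696, 0.2705]
tool_rot: [180.0, -0.0, -14.8]
force: [-0.2, 0.6, 0.1]
grip_width: 0.0001
grasp_force: 0.0
```

Run:
```python
from h import *
b=env.read_camera('side')[:,:,::-1].astype(int); a=cv2.imread('pics/s7.png').astype(int)
d=abs(a-b)[230:420,200:390]; print(d.max(),d.mean())
if d.max()<25: print(env.sign_off())
```

```text
3 0.3726408125577101
the job is handed in; nothing more can be done
None
```

I handed the job in at about 17.5 s of the 61 s allowed, verdict not shown: short foot set down upright in the pocket and released, then lid shut, with the tall foot still standing in its place.

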